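# Put the drained water bath away: drain valve half open, stay broken, lid shut

## Task

The laboratory water bath has been drained and wiped out for the weekend. Turn the lever of its drain valve back to half open (45 degrees to the pipe, so that no water stays trapped in the ball), break the folding lid stay at its knee and lower the lid gently until it is fully shut. Leave the drip tray and the other things on the bench where they stand.

Things in the scene. Friction and masses are not known exactly. Their poses are not given: they have to be found in the camera images.
- bath: Small white laboratory water bath, fixed: 195 mm deep (its x), 300 mm wide (its y), rim 135 mm above the bench. Origin: centre of its underside on the bench. Its control front faces the robot: own x points from the front to the rear hinge, y to the left-hand end with the drain valve, z up; the lid stay is at the right-hand end (-y). Place and yaw vary.
- lid_hinge (a point): Middle of the lid's hinge line, on the bath's rear rim, 138 mm above the bench. The hinge line runs along the bath's y. Axes as the bath's. The lid's outer face lies 6 mm outside the hinge line (144 mm above the bench when shut).
- lid_edge (a point): Middle of the lid's free edge, on its outer face, 206 mm from the hinge. Own x points to the hinge, z out of the outer face (up when shut), y along the hinge. Steel lid 308 mm wide: 4 mm plate, 16 mm rim turned to the well side; bow handle on the outer face, mid-width, 105 mm from the hinge, 36 mm proud. The bare strip between handle and free edge may be pushed anywhere.
- lid (a joint): Lid angle in rad: 0 as it starts, standing open at 85 degrees; grows as it closes; 1.484 fully shut. While the stay is straight the lid is locked. Stiff hinges and a braked stay: it stays where it is left and does not fall; once the stay is broken, pushing it shut takes about 2 to 6 N near the free edge. With the knee folded by 0.8 rad it has sunk only about 0.15 rad.
- knee_pin (a point): Centre of the stay's knee: a steel barrel, 24 mm diameter, 30 mm long along the bath's y, joining two flat links (110 mm between pivots, 18 mm wide). The stay stands outside the bath's right-hand end, 182 mm from its middle, 28 mm beside the lid. Press the knee down from above to break it; it goes down and to the rear. The open lid stands behind it: a tool leaning back to the robot clears it.
- stay_foot (a point): Pivot of the lower link on the bath's right-hand end, near its front, 107 mm above the bench. The knee swings about it, in the bath's x-z plane, at 110 mm radius. The upper link ends at the lid's side, 100 mm from the hinge.
- knee (a joint): Knee fold in rad: 0 as it starts, resting on its stop just past straight (knee standing high, over-centre); 0.08 dead straight; grows as the knee goes down and folds; 2.37 with the lid shut, the knee then hanging beside the bath. It stays where it is left; pressing it takes about 3 to 10 N.
- valve_stem (a point): Stem axis of the ball valve on the drain pipe at the bath's left-hand end, 55 mm out from the wall, at mid-height of the lever (76 mm above the bench). The lever turns about this upright axis. The pipe runs along the bath's y, 40 mm above the bench, and its spigot ends 46 mm beyond the stem.
- valve_grip (a point): Point in the black sleeve of the valve lever, 80 mm from the stem, at mid-height (76 mm above the bench). Own -x points from the stem out along the lever. The sleeve is 16 mm wide, 11 mm high and reaches from 34 to 112 mm from the stem; it can be pinched from above or pushed from the side.
- valve (a joint): Lever angle in rad: 0 closed (lever across the pipe, pointing to the bath's front, -x), 1.571 fully open (lever along the pipe, pointing away from the bath, +y), so 0.785 is half open. Seen from above it turns anticlockwise from open to closed. It starts somewhere near fully open, is stiff (about 3 N at the grip point) and stays where it is left.
- drip_tray: Steel drip tray 100 x 110 mm, 18 mm high, loose on the bench under the drain spigot. Origin: centre of its underside. Stays where it is.
- reagent: Amber bottle, 68 mm in diameter, 150 mm high, loose on the bench away from the bath. Origin: centre of its underside. Bystander.
- specimen_jar: Clear jar with a white cap, 66 mm in diameter, 75 mm high, loose. Origin: centre of its underside. Bystander.
- slide_box: Flat slide box 87 x 177 mm, 35 mm high, loose. Origin: centre of its underside. Bystander.

How it is judged (in metres and radians):
On the way, in this order (a step that is already met when the one before it is completed fails the run):
1. the stay is broken at its knee (value of joint knee above 0.4 rad), for 0.1 s.
2. the lid is shut (value of joint lid above 1.455 rad), for 0.2 s.
At the end, for the whole second after the job is handed in: The lid is fully shut (within 0.03 rad, 6 mm at its free edge, of closed) and at rest, and the valve lever stands half open, at 45 degrees to the pipe within 8 degrees (value of joint lid above 1.455 rad and value of joint valve between 0.645 and 0.925 rad and velocity of joint lid below 0.05 rad/s); the robot touches nothing.
It fails at once if the lid is slammed: it turns faster than 2 rad/s (about 0.4 m/s at its free edge) (velocity of joint lid above 2 rad/s).
It fails at once if the drip tray is shifted by more than 30 mm (distance of drip_tray from where it was at the start of the episode above 0.03 m).
It fails at once if the amber bottle is shifted by more than 30 mm (distance of reagent from where it was at the start of the episode above 0.03 m).
It fails at once if the specimen jar is shifted by more than 30 mm (distance of specimen_jar from where it was at the start of the episode above 0.03 m).
It fails at once if the slide box is shifted by more than 30 mm (distance of slide_box from where it was at the start of the episode above 0.03 m).
It also fails if it takes over 64 s, if anything falls off the work surface, if the arm or the gripper's body presses on something with over 40 N, if the wrist force passes 120 N, or if a joint passes its speed limit or range.

## Robot

A 6-joint arm with a two-finger parallel gripper is mounted at the origin on the work surface. World frame = base frame: x ahead of the robot, y to its left, z up, the work surface at z = 0. Lengths are in mm, angles in rad, forces in N, time in s.
With the tool pointing down it reaches from about 325 to 1000 mm from the base axis. Payload 5.1 kg.
Tool frame: the origin (TCP) lies on the mounting face of the last link; the fingertips stand robot.tip_reach ahead of it and the grasp point (between the pads) lies 155 mm ahead of it (robot.tip_reach is the distance from the TCP to the fingertips, in mm); z points along the fingers, y is the line along which they close (so a half turn about z gives the same grasp; the last joint's range is limited). The gripper opens to 85 mm and grips with 20 to 120 N. Pads are 22 mm wide; open, the fingers measure 114 mm over their backs; the gripper's body (76 mm by 85 mm) begins 54 mm behind the grasp point. The pads swing forward as they close: fully open they stand 13 mm farther back than shut.
Start: joints at [1.139, 0.124, 1.65, -0, 1.367, -0.083], TCP at [222.171, 610.841, 404.722] pointing down, gripper open.
Joint ranges: [-2.61, 2.61], [-1.02, 2.33], [0.03, 2.71], [-1.35, 4.49], [0.32, 2.68], [-2.91, 2.91]. Speed limits (rad/s): [2.57, 2.57, 3.14, 3.14, 3.14, 3.14].

## Interface

Orientations are given as a unit quaternion [x, y, z, w].
In Python, from cell import status, viewer, sign_off, robot gives the robot as it stands. The module is installed in compiled form; this text tells all that it offers.
- The arm moves only by the shell command python3 -m pendant 'ROWS'. ROWS is JSON, a list that holds one entry, the list of rows, each a list of 7 numbers: the shift along the tool's x, y, z scaled (see below), then the turn, a rotation vector about the tool's x, y, z scaled (see below), then the opening, from -1 (shut) to 1 (fully open). In form: [[[tx, ty, tz, ax, ay, az, hand], ...]]. A call has 1 to 5 rows; each row shifts and turns the commanded pose from where the row before left it, along the tool's axes as they then stand; what a row does not reach is not made up. The controller multiplies each number of a shift by 0.04 m and each number of a turn by 4 degrees. A row lasts 1/12 s, in which the tool goes at most 41.7 mm and 7.16 degrees, less where a joint would pass 70% of its speed; a pose out of reach is approached as far as the arm can. A call with a number of a shift or a turn outside -1 to 1 is refused whole. A call with a gripper value outside its range is refused whole. The fingers move at their own pace and stop on an object; the grip force is fixed at half the most. Time passes only in rows, so rows that do not move let the fingers close. It gives the time, the measured TCP pose, the force, the opening and the grip force at its end, in the units of the state.
- status.get_obs(): the state, without advancing time (a new reading comes with each control period).
- viewer.camera(name): name is "side" or "top" or "wrist"; returns the picture (480x640x3 uint8, blue, green, red); there is no depth.
- viewer.camera_params(name): a dict with "camera_matrix" (3x3 intrinsics, pixels), "xyz" and "attitude" of the camera in the world. Camera axes: x right, y up, looking along -z (the intrinsics and any distortion apply to the point x, -y, -z); pixel columns grow to the right and rows downward; lengths in mm; the calibration is good to about 2 mm. A picture is of the moment at which its call begins: read the wrist's pose just before it. camera_params takes no time and is no camera call; for the wrist camera it gives the pose at the moment of the call.
- sign_off(): hands the job in; it is judged then, once.
The state is a dict: "time": time; "q": joint angles; "dq": joint speeds; "tau": joint torques, N m; "tcp_pos": TCP position; "tcp_rot": TCP orientation; "force": force on the tool from outside, world axes, zero at the start; "ft_torque": the same for the moment, N m; "grip_width": finger opening in mm; "grasp_force": force on a finger pad.
Only numpy, scipy, OpenCV 4.12 (cv2) and the standard library are available. Lean on these libraries where they do the work, as an engineer would, in place of code of your own. Each camera call takes 0.05 s, during which the arm holds its last target. There are 200 camera calls.

## Working session

There is one attempt and no reset: what is moved stays moved. The work goes in short steps, Python scripts to look and compute and a shell command to move; the robot and the scene stay as the last step left them, time stands still between calls to the robot, and variables do not carry over. Pictures are saved under pics/ and viewed, at most 10 in all, crops included, and the job is handed in when it is done.

```bash
mkdir -p pics; python3 - <<'E'
from cell import status, viewer, robot
import cv2
for n in ("top","side"):
    cv2.imwrite(f"pics/{n}0.png",viewer.camera(n)); p=viewer.camera_params(n); print(n,p)
print(status.get_obs()); print(robot.tip_reach)
E
```

```text
top {'camera_matrix': array([[497.62393096,   0.        , 318.36894752],
       [  0.        , 497.62393096, 245.89133402],
       [  0.        ,   0.        ,   1.        ]]), 'xyz': array([ 364.37510035,  -13.62468399, 1468.54004267]), 'attitude': array([ 0.05742363, -0.04948102, -0.70022014,  0.70989148])}
side {'camera_matrix': array([[483.03745875,   0.        , 312.83964054],
       [  0.        , 483.03745875, 239.85879576],
       [  0.        ,   0.        ,   1.        ]]), 'xyz': array([ 391.53645714, 1129.94225796, 1026.1406845 ]), 'attitude': array([-0.03306875,  0.45380263,  0.88832458, -0.06204087])}
{'time': 0.1, 'q': array([ 1.13939803e+00,  1.24460267e-01,  1.65155566e+00,  2.15481219e-05,
        1.36753978e+00, -8.25701112e-02]), 'dq': array([ 0.00121768, -0.00335657, -0.00306394,  0.00095318,  0.00264751,
        0.00073335]), 'tau': array([ 1.91651848e-04, -4.24932575e+01, -3.66649997e+01, -8.99679094e-05,
        3.98895601e-03, -1.12636241e-05]), 'tcp_pos': array([222.07817401, 610.6402365 , 403.55167136]), 'tcp_rot': array([ 1.73533216e-01,  9.84827528e-01, -9.46612052e-04, -2.59673173e-04]), 'force': array([ 0.39106648,  0.02553545, -0.33442057]), 'ft_torque': array([-0.01843055, -0.01963645, -0.01832678]), 'grasp_force': 0.0, 'grip_width': 85.38290539986389}
173.4
```

View pics/top0.png

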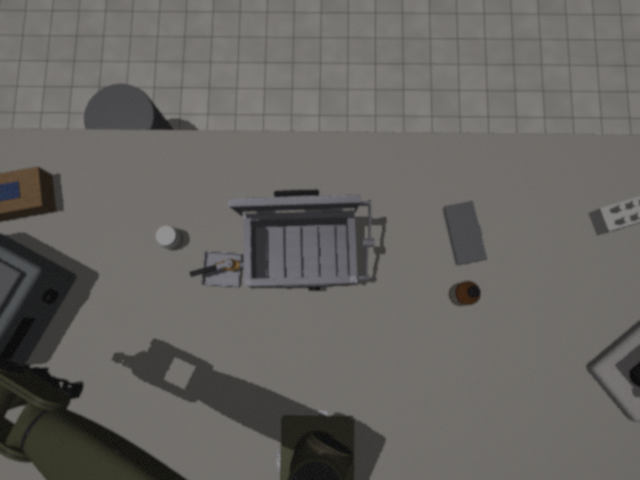

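View pics/side0.png

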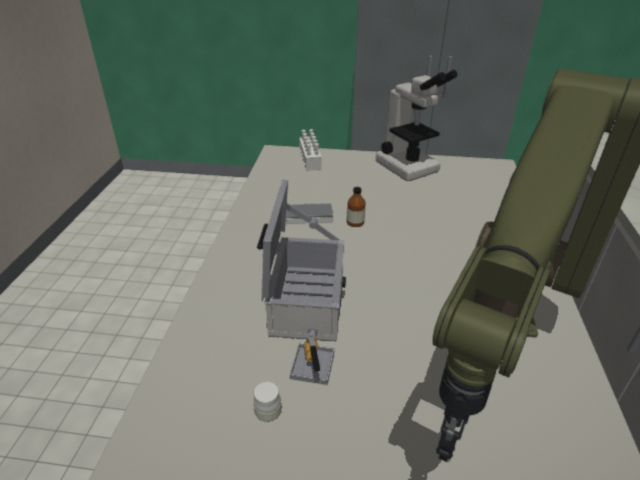

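The top view shows the bath at columns 243–357 and rows 195–290, with the lid standing at the rear. The stay is at column ~370 with the knee near (369,242), and the lever runs from (237,266) to (192,273). The tray is under the lever, the jar is at (168,237), and the slide box and bottle are on the right. I'll enlarge both views.

```bash
python3 - <<'E'
import cv2
a=cv2.imread("pics/top0.png")[180:310,185:385]; cv2.imwrite("pics/topc.png",cv2.resize(cv2.convertScaleAbs(a,alpha=1.5),None,fx=4,fy=4,interpolation=cv2.INTER_CUBIC))
a=cv2.imread("pics/side0.png")[175:385,240:370]; cv2.imwrite("pics/sidec.png",cv2.resize(cv2.convertScaleAbs(a,alpha=1.3),None,fx=2.8,fy=2.8,interpolation=cv2.INTER_CUBIC))
E
```

```text
(no output)
```

View pics/topc.png

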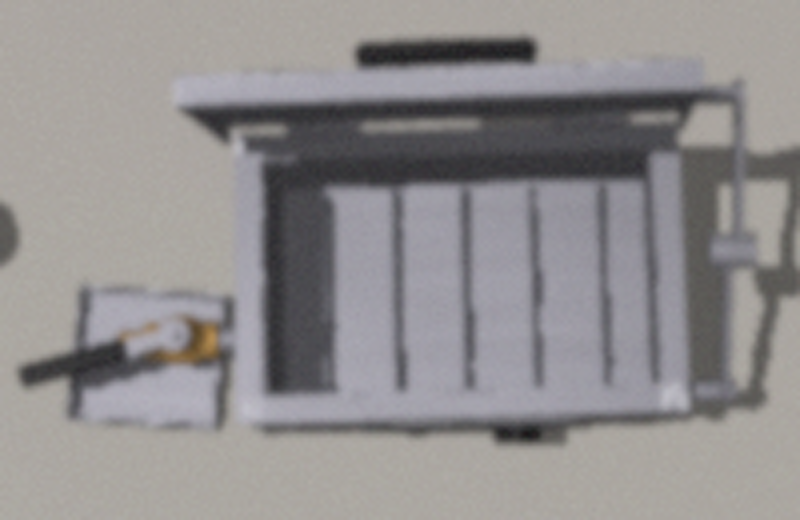

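View pics/sidec.png

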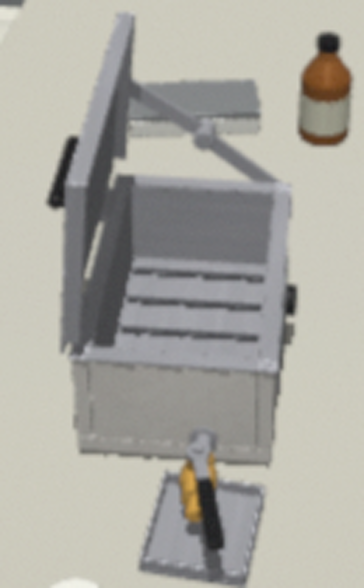

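The top crop gives the front rim corners at (243,422) and (690,410), the stem at (178,337), the lever tip at (22,377), the knee at (733,248) and the lid's top edge from (175,85) to (703,65). The side crop puts the knee at (205,135).

```bash
cat > h.py <<'E'
import numpy as np
from cell import status, viewer
from scipy.spatial.transform import Rotation as R
def ray(n,uv,p=None):
    p=p or viewer.camera_params(n); K=p["camera_matrix"]
    d=np.linalg.solve(K,[uv[0],uv[1],1]); return p["xyz"],R.from_quat(p["attitude"]).apply([d[0],-d[1],-d[2]])
def atz(n,uv,z,p=None):
    o,d=ray(n,uv,p); return o+d*(z-o[2])/d[2]
def tri(rs):
    A=sum(np.eye(3)-np.outer(d,d)/(d@d) for o,d in rs); b=sum((np.eye(3)-np.outer(d,d)/(d@d))@o for o,d in rs)
    x=np.linalg.solve(A,b); return x,[np.linalg.norm(np.cross(x-o,d/np.linalg.norm(d))) for o,d in rs]
T=lambda u,v:(185+(u+.5)/4-.5,180+(v+.5)/4-.5)
S=lambda u,v:(240+u/2.8,175+v/2.8)
E
python3 - <<'E'
from h import *
np.set_printoptions(precision=1,suppress=True)
fl=atz("top",T(243,422),135); fr=atz("top",T(690,410),135)
v=fl-fr; print("front",fl,fr,np.linalg.norm(v)); y=v/np.linalg.norm(v); x=np.array([y[1],-y[0],0]); yaw=np.arctan2(x[1],x[0]); print("yaw deg",np.degrees(yaw))
c=(fl+fr)/2+x*97.5; c[2]=0; print("bath",c)
B=lambda p:np.array([(p-c)@x,(p-c)@y,p[2]])
for n,uv,z in [("stem",(178,337),84),("levertip",(22,377),76),("foot",(718,390),107),("lidL",(175,85),343),("lidR",(703,65),343),("reartop",(237,140),135)]:
    p=atz("top",T(*uv),z); print(n,p,B(p))
k,e=tri([ray("top",T(733,248)),ray("side",S(205,135))]); print("knee",k,B(k),e)
for n,uv in [("jar",(168,237)),("bottle",(465,292)),("box",(464,233))]: print(n,atz("top",uv,80 if n!="box" else 35))
E
```

```text
front [458.6 197.2 135. ] [ 470.8 -102.4  135. ] 299.7710747307092
yaw deg 2.3233153380572276
bath [562.1  51.3   0. ]
stem [521.2 253.   84. ] [-32.8 203.2  84. ]
levertip [492.3 363.4  76. ] [-57.1 314.6  76. ]
foot [ 487.  -123.4  107. ] [ -82.2 -171.5  107. ]
lidL [639.1 211.  343. ] [ 83.3 156.4 343. ]
lidR [654.6 -95.5 343. ] [  86.5 -150.5  343. ]
reartop [651.7 208.4 135. ] [ 95.8 153.2 135. ]
knee [ 572.7 -127.9  172.8] [   3.3 -179.5  172.8] [np.float64(2.1597000869872165), np.float64(2.159700086987286)]
jar [596.  430.9  80. ]
bottle [ 451.9 -405.2   80. ]
box [ 626.4 -420.1   35. ]
```

```bash
cat >> h.py <<'E'
np.set_printoptions(precision=2,suppress=True)
def togo(p,zdir=(0,0,-1),ydeg=None,reach=155,ydir=None):
    "point at `reach` ahead of TCP to p; returns shift (tool axes, now) & turn in units"
    o=status.get_obs(); Rc=R.from_quat(o["tcp_rot"]); M=Rc.as_matrix()
    z=np.array(zdir,float); z/=np.linalg.norm(z)
    if ydeg is not None: ydir=(np.cos(np.radians(ydeg)),np.sin(np.radians(ydeg)),0)
    y=np.array(ydir if ydir is not None else M[:,1],float); y-=z*(y@z); y/=np.linalg.norm(y)
    G=np.column_stack([np.cross(y,z),y,z])
    turn=np.degrees((Rc.inv()*R.from_matrix(G)).as_rotvec())/4
    d=np.array(p)-reach*z-o["tcp_pos"]
    print("t",round(o["time"],2),"tcp",o["tcp_pos"],"F",o["force"],"grip",round(o["grip_width"],1),"y deg",round(np.degrees(np.arctan2(M[1,1],M[0,1])),1))
    print("shift",M.T@d/40,"turn",turn)
E
python3 -m pendant '[[[-0.9,-0.42,0,0,0,0,1],[-0.9,-0.42,0,0,0,0,1],[-0.9,-0.42,0,0,0,0,1],[-0.9,-0.42,0,0,0,0,1],[-0.9,-0.42,0,0,0,0,1]]]'
python3 -m pendant '[[[-0.9,-0.42,0,0,0,0,1],[-0.9,-0.42,0,0,0,0,1],[-0.9,-0.42,0,0,0,0,1],[-0.9,-0.42,0,0,0,0,1],[-0.9,-0.42,0,0,0,0,1]]]'
for i in 1 2; do python3 -m pendant '[[[0,0,0,0,0,1,1],[0,0,0,0,0,1,1],[0,0,0,0,0,1,1],[0,0,0,0,0,1,1],[0,0,0,0,0,1,1]]]'; done
python3 -m pendant '[[[0,0,0,0,0,1,1],[0,0,0,0,0,1,1],[0,0,0,0,0,1,1],[0,0,0,0,0,1,1],[0,0,0,0,0,0,1]]]' 
python3 - <<'E'
from h import *
import cv2
togo([500.8,330.4,76],ydeg=14.7)
p=viewer.camera_params("wrist"); print(p)
a=viewer.camera("wrist"); cv2.imwrite("pics/w1.png",a)
E
```

```text
time: 0.52
tcp_pos: [363.4, 468.9, 404.1]
tcp_rot: [0.173, 0.985, -0.0, -0.0]
force: [1.4, 0.5, 0.8]
grip_width: 85.3
grasp_force: 0.0
time: 0.93
tcp_pos: [504.0, 328.2, 404.3]
tcp_rot: [0.174, 0.985, -0.0, -0.0]
force: [0.4, 0.3, -0.1]
grip_width: 85.5
grasp_force: 0.0
time: 1.35
tcp_pos: [503.1, 329.6, 404.0]
tcp_rot: [0.344, 0.939, -0.0, -0.0]
force: [0.7, 0.5, 0.1]
grip_width: 85.3
grasp_force: 0.0
time: 1.77
tcp_pos: [502.9, 329.8, 404.0]
tcp_rot: [0.501, 0.865, -0.001, -0.0]
force: [-0.4, -0.4, -0.3]
grip_width: 85.3
grasp_force: 0.0
time: 2.18
tcp_pos: [502.9, 329.8, 404.1]
tcp_rot: [0.616, 0.788, -0.001, -0.0]
force: [0.5, 0.1, -0.8]
grip_width: 85.8
grasp_force: 0.0
t 2.18 tcp [502.95 329.85 404.05] F [ 0.47  0.06 -0.76] grip 85.8 y deg 14.0
shift [ 0.03 -0.04  4.33] turn [-0.02  0.   -0.19]
{'camera_matrix': array([[354.21,   0.  , 319.78],
       [  0.  , 354.21, 238.21],
       [  0.  ,   0.  ,   1.  ]]), 'xyz': array([488.09, 393.66, 373.18]), 'attitude': array([-0.13, -0.02,  0.12,  0.98])}
```

View pics/w1.png

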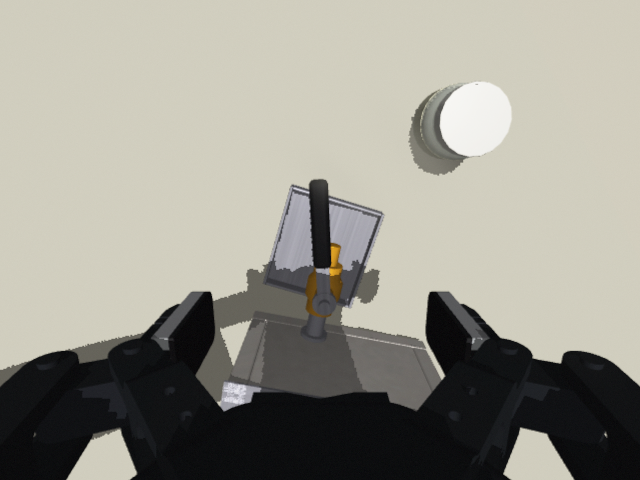

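The wrist view shows the lever midway between the fingers: stem at (323,303), sleeve from (321,267) to tip (318,182). The jar is well clear at (470,120).

```bash
python3 - <<'E'
from h import *
s=atz("wrist",(323,303),84); t=atz("wrist",(318,182),78); print(s,t,np.linalg.norm((t-s)[:2]),np.degrees(np.arctan2(*(t-s)[1::-1])))
E
```

```text
[524.07 261.    84.  ] [493.84 362.94  78.  ] 106.33143620353984 106.51964738683219
```

```bash
python3 -m pendant '[[[0,0,0.9,0,0,0,1],[0,0,0.9,0,0,0,1],[0,0,0.9,0,0,0,1],[0,0,0.9,0,0,0,1],[0,0,0.7,0,0,0,1]]]'
python3 -m pendant '[[[0,0,0,0,0,0,-0.6],[0,0,0,0,0,0,-0.8],[0,0,0,0,0,0,-1],[0,0,0,0,0,0,-1],[0,0,0,0,0,0,-1]]]'
python3 -m pendant '[[[0,0,0,0,0,0,-1],[0,0,0,0,0,0,-1],[0,0,0,0,0,0,-1],[0,0,0,0,0,0,-1],[0,0,0,0,0,0,-1]]]'
```

```text
time: 2.65
tcp_pos: [502.1, 329.4, 229.4]
tcp_rot: [0.615, 0.789, -0.002, -0.001]
force: [-0.1, 1.3, -0.8]
grip_width: 85.3
grasp_force: 0.0
time: 3.07
tcp_pos: [504.1, 330.5, 235.8]
tcp_rot: [0.615, 0.788, 0.002, 0.001]
force: [0.3, 0.2, 0.5]
grip_width: 25.6
grasp_force: 0.0
time: 3.48
tcp_pos: [504.0, 330.5, 235.4]
tcp_rot: [0.615, 0.788, 0.002, 0.001]
force: [-0.4, 0.2, 7.1]
grip_width: 15.0
grasp_force: 59.1
```

```bash
for i in 1 2; do python3 -m pendant '[[[-0.003,-0.11,0,0,0,-0.8,-1],[-0.003,-0.11,0,0,0,-0.8,-1],[-0.003,-0.11,0,0,0,-0.8,-1],[-0.003,-0.11,0,0,0,-0.8,-1],[-0.003,-0.11,0,0,0,-0.8,-1]]]'; done
python3 -m pendant '[[[0,0,0,0,0,0,-1],[0,0,0,0,0,0,-1]]]'
python3 - <<'E'
from h import *
togo([0,0,0])
E
```

```text
time: 3.9
tcp_pos: [484.2, 322.2, 235.5]
tcp_rot: [0.499, 0.867, 0.003, 0.002]
force: [4.9, 0.5, 3.7]
grip_width: 14.7
grasp_force: 58.9
time: 4.32
tcp_pos: [467.3, 308.7, 235.5]
tcp_rot: [0.373, 0.928, 0.003, 0.003]
force: [7.5, 1.4, 1.9]
grip_width: 14.7
grasp_force: 58.7
time: 4.48
tcp_pos: [467.1, 308.5, 235.4]
tcp_rot: [0.374, 0.928, 0.002, 0.003]
force: [4.4, -0.8, 3.6]
grip_width: 14.5
grasp_force: 59.4
t 4.48 tcp [467.12 308.49 235.45] F [ 4.43 -0.77  3.64] grip 14.5 y deg 46.1
shift [  3.08 -13.67   1.91] turn [ 0.09  0.06 -0.  ]
```

```bash
python3 -m pendant '[[[0,0,0,0,0,0,0],[0,0,0,0,0,0,0.2],[0,0,0,0,0,0,0.2],[0,0,0,0,0,0,0.2]]]'
python3 -m pendant '[[[0,0,-0.5,0,0,0,0.2],[0,0,-0.95,0,0,0,0.2],[0,0,-0.95,0,0,0,0.2],[0,0,-0.95,0,0,0,0.2],[0,0,-0.95,0,0,0,0.2]]]'
python3 - <<'E'
from h import *
from scipy.optimize import brentq
H=np.array([97.5,138]);F=np.array([-86,107]);
def lid(a): return H+100*np.array([-np.cos(a),np.sin(a)])
print("d0",np.linalg.norm(lid(np.radians(85))-F))
for f in (.0,.4,.8,1.,1.2):
    d=220*np.cos((f-.08)/2); a=brentq(lambda a:np.linalg.norm(lid(a)-F)-d,0,np.radians(86)) if f>.1 else np.radians(85)
    u=(lid(a)-F)/np.linalg.norm(lid(a)-F); b=np.arctan2(u[1],u[0])-(f-.08)/2
    k=F+110*np.array([np.cos(b),np.sin(b)]); print(f,"lid sunk",1.484-a,"knee xz",k,"low-link deg",np.degrees(b))
z=(np.sin(np.radians(30)),0,-np.cos(np.radians(30)))
togo([566,-135,260],zdir=z,ydeg=92.3,reach=173.4)
E
```

```text
time: 4.82
tcp_pos: [465.0, 308.1, 232.2]
tcp_rot: [0.375, 0.927, -0.0, -0.001]
force: [-0.2, -0.6, 0.0]
grip_width: 51.1
grasp_force: 0.0
time: 5.23
tcp_pos: [464.9, 308.1, 405.9]
tcp_rot: [0.374, 0.927, -0.0, -0.001]
force: [1.4, -0.4, -0.5]
grip_width: 51.2
grasp_force: 0.0
d0 218.19954484216913
0.0 lid sunk 0.00047013580481980455 knee xz [ -0.59 176.32] low-link deg 39.06323875865582
0.4 lid sunk 0.012312111847108342 knee xz [ 11.33 158.25] low-link deg 27.76699365921532
0.8 lid sunk 0.14076780369885888 knee xz [ 18.64 140.92] low-link deg 17.961683865452606
1.0 lid sunk 0.23627799764164226 knee xz [ 21.05 132.32] low-link deg 13.308099834650985
1.2 lid sunk 0.3495012297910647 knee xz [ 22.75 123.54] low-link deg 8.648281004768682
t 5.23 tcp [464.92 308.1  405.86] F [ 1.36 -0.36 -0.53] grip 51.2 y deg 46.0
shift [-7.95 -7.72 -0.1 ] turn [ -2.77  -7.21 -11.22]
```

```bash
for i in 1 2; do python3 -m pendant '[[[-0.7,-0.68,0,0,0,0,-1],[-0.7,-0.68,0,0,0,0,-1],[-0.7,-0.68,0,0,0,0,-1],[-0.7,-0.68,0,0,0,0,-1],[-0.7,-0.68,0,0,0,0,-1]]]'; done
python3 -m pendant '[[[-0.5,-0.46,0,0,0,0,-1],[-0.5,-0.46,0,0,0,0,-1],[0,0,0,-0.23,-0.6,-0.935,-1],[0,0,0,-0.23,-0.6,-0.935,-1]]]'
for i in 1 2; do python3 -m pendant '[[[0,0,0,-0.23,-0.6,-0.935,-1],[0,0,0,-0.23,-0.6,-0.935,-1],[0,0,0,-0.23,-0.6,-0.935,-1],[0,0,0,-0.23,-0.6,-0.935,-1],[0,0,0,-0.23,-0.6,-0.935,-1]]]';done
python3 -m pendant '[[[0,0,0,0,0,0,-1]]]'
python3 - <<'E'
from h import *
import cv2
z=(np.sin(np.radians(30)),0,-np.cos(np.radians(30)))
togo([566,-135,225],zdir=z,ydeg=92.3,reach=173.4)
a=viewer.camera("side")[150:350,230:380]; b=viewer.camera("wrist"); t=viewer.camera("top")[180:310,185:385]
cv2.imwrite("pics/c2.png",np.hstack([cv2.resize(a,(360,480)),cv2.resize(b[120:],(427,480))])); cv2.imwrite("pics/t2.png",cv2.resize(cv2.convertScaleAbs(t,alpha=1.5),None,fx=4,fy=4,interpolation=cv2.INTER_CUBIC))
E
```

```text
time: 5.65
tcp_pos: [471.1, 111.7, 404.4]
tcp_rot: [0.374, 0.927, -0.0, -0.0]
force: [0.6, 0.1, 0.7]
grip_width: -0.2
grasp_force: 0.0
time: 6.07
tcp_pos: [477.4, -83.6, 404.4]
tcp_rot: [0.374, 0.927, 0.0, -0.0]
force: [1.2, 0.4, 1.2]
grip_width: -0.0
grasp_force: 0.0
time: 6.4
tcp_pos: [481.1, -137.8, 404.0]
tcp_rot: [0.313, 0.949, -0.001, 0.045]
force: [-0.1, 0.4, -0.4]
grip_width: -0.0
grasp_force: 0.0
time: 6.82
tcp_pos: [481.1, -136.0, 404.1]
tcp_rot: [0.149, 0.976, -0.003, 0.155]
force: [-0.0, -0.3, -0.2]
grip_width: -0.1
grasp_force: 0.0
time: 7.23
tcp_pos: [481.0, -136.0, 404.1]
tcp_rot: [-0.018, 0.966, -0.004, 0.26]
force: [-0.7, 0.3, -0.1]
grip_width: -0.1
grasp_force: 0.0
time: 7.32
tcp_pos: [480.8, -136.1, 403.9]
tcp_rot: [-0.017, 0.966, -0.004, 0.259]
force: [-0.1, 0.0, 0.7]
grip_width: 0.0
grasp_force: 0.0
t 7.32 tcp [ 480.8  -136.1   403.94] F [-0.07  0.04  0.65] grip 0.0 y deg 91.7
shift [0.39 0.04 0.6 ] turn [0.01 0.   0.  ]
```

View pics/c2.png

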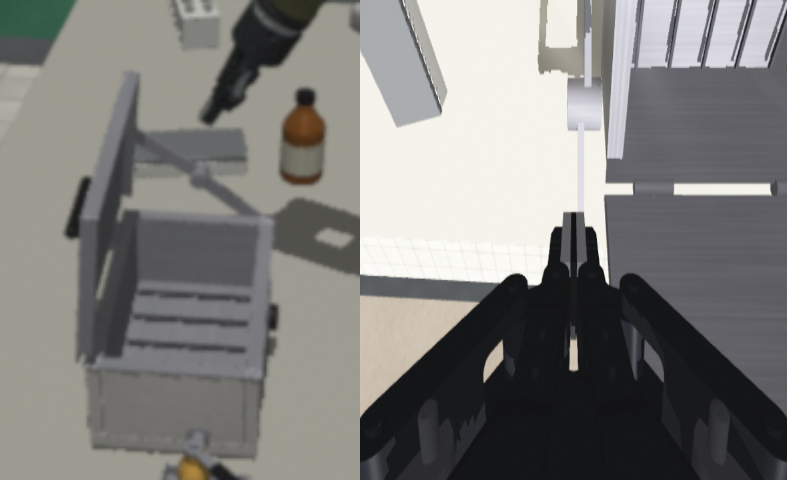

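View pics/t2.png

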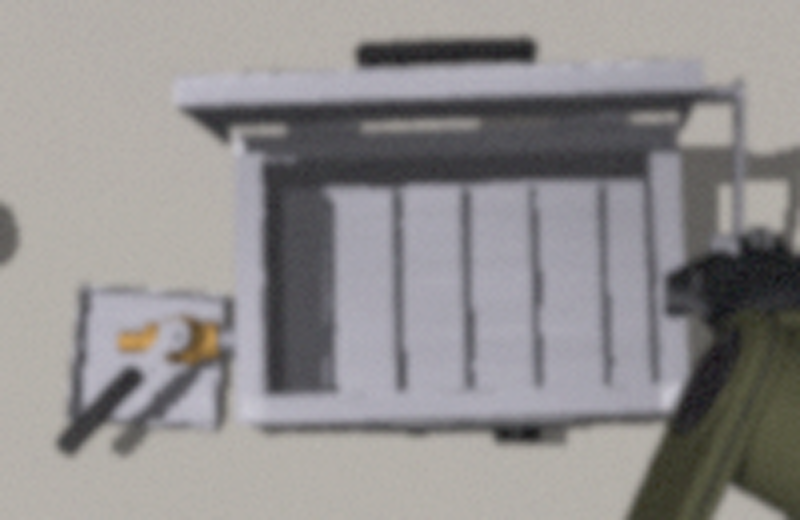

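The side view shows the closed fingers above and robot-side of the knee. In the wrist view the barrel is at about pixel (337,198), against finger column 319. The valve lever now stands at about 45°.

```bash
python3 - <<'E'
from h import *
print(atz("wrist",(337,198),178), viewer.camera_params("wrist")["xyz"])
z=(np.sin(np.radians(30)),0,-np.cos(np.radians(30)))
o=status.get_obs();print("tip",o["tcp_pos"]+173.4*R.from_quat(o["tcp_rot"]).apply([0,0,1]))
togo([572,-132,200],zdir=z,ydeg=92.3,reach=173.4)
togo([590,-132,145],zdir=z,ydeg=92.3,reach=173.4)
E
```

```text
[ 573.05 -126.67  178.  ] [ 440.64 -138.24  344.89]
tip [ 567.69 -136.19  254.15]
t 7.47 tcp [ 481.13 -136.14  404.39] F [-0.48  0.86 -0.03] grip -0.0 y deg 91.6
shift [0.58 0.12 1.23] turn [-0.   -0.01 -0.03]
t 7.47 tcp [ 481.13 -136.14  404.39] F [-0.48  0.86 -0.03] grip -0.0 y deg 91.6
shift [0.88 0.13 2.64] turn [-0.   -0.01 -0.03]
```

```bash
python3 -m pendant '[[[0.39,0.06,0.3,0,0,0,-1],[0.39,0.06,0.3,0,0,0,-1],[0,0,0.3,0,0,0,-1],[0,0,0.3,0,0,0,-1],[0,0,0.15,0,0,0,-1]]]'
python3 -m pendant '[[[0,0,0.15,0,0,0,-1],[0,0,0.15,0,0,0,-1],[0,0,0.15,0,0,0,-1],[0,0,0.15,0,0,0,-1],[0,0,0.15,0,0,0,-1]]]'
python3 - <<'E'
from h import *
o=status.get_obs();print("tip",o["tcp_pos"]+173.4*R.from_quat(o["tcp_rot"]).apply([0,0,1]),o["force"])
E
```

```text
time: 7.88
tcp_pos: [481.6, -132.3, 340.7]
tcp_rot: [-0.016, 0.966, -0.004, 0.258]
force: [-0.8, -0.1, 0.0]
grip_width: -0.4
grasp_force: 0.0
time: 8.3
tcp_pos: [496.1, -132.4, 315.7]
tcp_rot: [-0.017, 0.966, -0.004, 0.258]
force: [-9.2, 0.1, 1.9]
grip_width: 0.1
grasp_force: 4.2
tip [ 582.55 -132.39  165.36] [-9.17  0.08  1.87]
```

```bash
python3 -m pendant '[[[0,0,0.15,0,0,0,-1],[0,0,0.15,0,0,0,-1],[0,0,0.15,0,0,0,-1],[0,0,0.1,0,0,0,-1]]]'
python3 - <<'E'
from h import *
import cv2
o=status.get_obs();print("tip",o["tcp_pos"]+173.4*R.from_quat(o["tcp_rot"]).apply([0,0,1]),o["force"])
a=viewer.camera("side")[150:350,230:380]; b=viewer.camera("wrist")
cv2.imwrite("pics/c3.png",np.hstack([cv2.resize(a,(360,480),interpolation=cv2.INTER_CUBIC),cv2.resize(b[120:],(427,480))]))
E
```

```text
time: 8.63
tcp_pos: [502.9, -132.5, 291.1]
tcp_rot: [-0.019, 0.969, -0.003, 0.248]
force: [-41.2, -6.9, 7.6]
grip_width: 0.0
grasp_force: 20.5
tip [ 586.22 -131.84  139.08] [-41.15  -6.86   7.56]
```

View pics/c3.png

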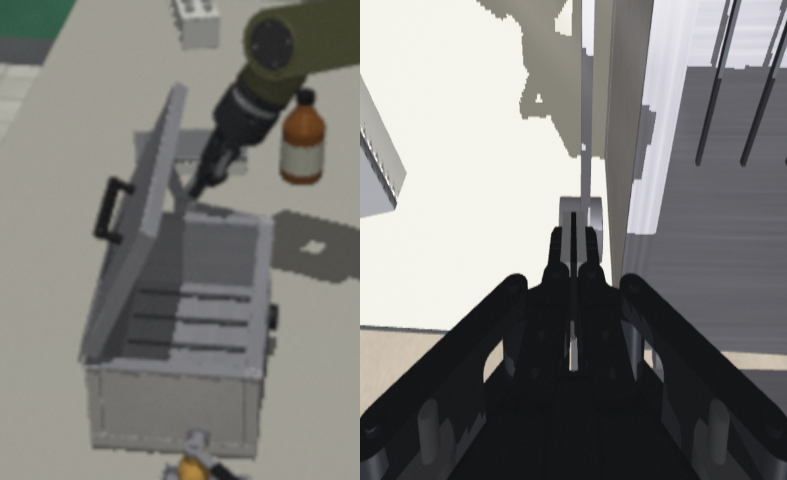

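The stay is broken and the lid has sunk to about 60°. The fingers are jammed against the barrel from the robot side (41 N), so I'll back off along the tool axis and go round behind the lid.

```bash
python3 -m pendant '[[[0,0,-0.3,0,0,0,-1],[0,0,-0.6,0,0,0,-1],[0,0,-0.95,0,0,0,-1],[0,0,-0.95,0,0,0,-1],[0,0,-0.95,0,0,0,-1]]]'
python3 -m pendant '[[[0,0,0,0,0,0,-1]]]'
python3 - <<'E'
from h import *
import cv2
a=viewer.camera("side")[150:350,230:380]; t=viewer.camera("top")[170:310,215:385]
cv2.imwrite("pics/c4.png",np.hstack([cv2.resize(a,(315,420),interpolation=cv2.INTER_CUBIC),cv2.resize(cv2.convertScaleAbs(t,alpha=1.5),(480,395),interpolation=cv2.INTER_CUBIC)[:420].copy() if 0 else cv2.resize(cv2.convertScaleAbs(t,alpha=1.5),(480,420))]))
togo([640,53,420],ydeg=92.3,reach=173.4)
E
```

```text
time: 9.15
tcp_pos: [431.4, -132.4, 428.1]
tcp_rot: [-0.017, 0.966, -0.005, 0.259]
force: [0.2, -0.9, 0.3]
grip_width: -0.1
grasp_force: 0.0
time: 9.23
tcp_pos: [431.5, -132.9, 436.3]
tcp_rot: [-0.017, 0.964, -0.008, 0.266]
force: [1.7, -0.4, 1.1]
grip_width: 0.2
grasp_force: 0.0
t 9.33 tcp [ 432.01 -132.71  429.98] F [-1.04  0.65 -0.32] grip -0.1 y deg 91.7
shift [-6.71  4.41 -0.91] turn [-0.33  7.58 -0.08]
```

View pics/c4.png

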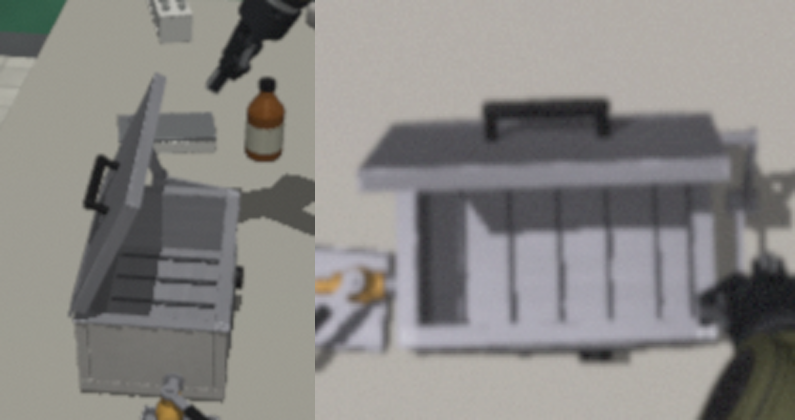

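The lid stands half raised. In the top crop its free edge runs from (362,168) to (728,155).

```bash
cat >> h.py <<'E'
c=np.array([562.1,51.3,0]); yw=np.radians(2.32); X=np.array([np.cos(yw),np.sin(yw),0]); Y=np.array([-np.sin(yw),np.cos(yw),0])
W=lambda x,y,z:c+x*X+y*Y+np.array([0,0,z])
def face(a,r,off): # point off mm outside outer face, r from hinge, lid angle a deg above horizontal
    a=np.radians(a); return W(97.5-r*np.cos(a)+(6+off)*np.sin(a),0,138+r*np.sin(a)+(6+off)*np.cos(a))
E
python3 - <<'E'
from h import *
import cv2
p=viewer.camera_params("top")
for a in (50,55,60,65,70):
    w=face(a,206,0); q=R.from_quat(p["attitude"]).inv().apply(w-p["xyz"]); K=p["camera_matrix"]
    print(a,w,K[0,2]+K[0,0]*q[0]/-q[2],K[1,2]-K[1,1]*q[1]/-q[2])
for a in (60,50,40,30,20,10,5,0): print(a,face(a,180,12),face(a,180,0))
E
```

```text
50 [531.81  50.07 299.66] 297.5706694735227 250.09405156505989
55 [546.37  50.66 310.19] 297.21914748137425 243.3408398903202
60 [561.8   51.29 319.4 ] 296.8850830994137 236.22502066691683
65 [577.97  51.94 327.24] 296.5725953009331 228.82150433198476
70 [594.76  52.62 333.63] 296.28558395030603 221.21174072338601
60 [585.17  52.23 302.88] [574.79  51.81 296.88]
50 [557.69  51.12 287.46] [548.51  50.75 279.74]
40 [533.31  50.13 267.49] [525.6   49.82 258.3 ]
30 [512.76  49.3  243.59] [506.76  49.06 233.2 ]
20 [496.67  48.65 216.48] [492.56  48.48 205.2 ]
10 [485.52  48.2  186.98] [483.44  48.11 175.17]
5 [481.92  48.05 171.62] [480.87  48.01 159.67]
0 [479.67  47.96 156.  ] [479.67  47.96 144.  ]
```

```bash
python3 -m pendant '[[[0,0,0,0,0.95,0,-1],[0,0,0,0,0.95,0,-1],[0,0,0,0,0.95,0,-1],[0,0,0,0,0.95,0,-1],[0,0,0,0,0.95,0,-1]]]'
python3 -m pendant '[[[0,0,0,0,0.95,0,-1],[0,0,0,0,0.95,0,-1],[0,0,0,0,0.95,0,-1],[0,0,-0.9,0,0,0,-1],[0,0,-0.9,0,0,0,-1]]]'
python3 -m pendant '[[[0,0,-0.9,0,0,0,-1],[0,0,-0.7,0,0,0,-1],[-0.6,0.55,0,0,0,0,-1],[-0.65,0.58,0,0,0,0,-1],[-0.65,0.58,0,0,0,0,-1]]]'
python3 -m pendant '[[[-0.65,0.58,0,0,0,0,-1],[-0.65,0.58,0,0,0,0,-1],[-0.65,0.58,0,0,0,0,-1],[-0.65,0.58,0,0,0,0,-1],[-0.65,0.58,0,0,0,0,-1]]]'
python3 -m pendant '[[[0,0,0,0,0,0,-1]]]'
python3 - <<'E'
from h import *
togo([635,53,305],ydeg=92.3,reach=173.4)
E
```

```text
time: 9.75
tcp_pos: [432.4, -132.4, 424.9]
tcp_rot: [-0.016, 0.996, -0.007, 0.093]
force: [-0.3, 0.0, -0.4]
grip_width: 0.1
grasp_force: 0.0
time: 10.17
tcp_pos: [433.2, -131.1, 494.4]
tcp_rot: [-0.015, 1.0, -0.007, -0.008]
force: [1.8, -0.7, 1.5]
grip_width: 0.1
grasp_force: 0.0
time: 10.58
tcp_pos: [508.4, -58.7, 560.3]
tcp_rot: [-0.014, 1.0, -0.009, -0.003]
force: [-0.1, -1.3, -0.4]
grip_width: -0.1
grasp_force: 0.0
time: 11.0
tcp_pos: [635.4, 62.2, 555.3]
tcp_rot: [-0.015, 1.0, -0.009, -0.005]
force: [0.3, -0.8, 0.8]
grip_width: 0.2
grasp_force: 0.0
time: 11.08
tcp_pos: [637.3, 64.2, 552.8]
tcp_rot: [-0.017, 1.0, -0.008, -0.006]
force: [-1.4, -0.1, -0.8]
grip_width: -0.1
grasp_force: 0.0
t 11.08 tcp [637.25  64.17 552.82] F [-1.44 -0.06 -0.78] grip -0.1 y deg 92.0
shift [ 0.04 -0.25  1.87] turn [-0.22 -0.18 -0.08]
```

```bash
python3 -m pendant '[[[0,-0.08,0.6,-0.1,-0.1,0,-1],[0,-0.08,0.6,-0.1,-0.1,0,-1],[0,-0.08,0.65,0,0,0,-1],[0.39,0,0,0,0,0,-1],[0.39,0,0,0,0,0,-1]]]'
python3 -m pendant '[[[0.25,0,0.11,0,0,0,-1],[0.25,0,0.11,0,0,0,-1],[0,0,0,0,0,0,-1]]]'
python3 - <<'E'
from h import *
togo([586,53,297],ydeg=92.3,reach=173.4)
E
```

```text
time: 11.5
tcp_pos: [602.8, 48.9, 478.2]
tcp_rot: [-0.015, 1.0, -0.002, -0.0]
force: [3.3, 0.8, 0.4]
grip_width: -0.2
grasp_force: 1.2
time: 11.75
tcp_pos: [581.7, 48.4, 472.4]
tcp_rot: [-0.015, 1.0, -0.002, 0.001]
force: [-0.4, -0.2, -0.0]
grip_width: -0.3
grasp_force: 0.0
t 11.75 tcp [581.73  48.44 472.39] F [-0.39 -0.2  -0.01] grip -0.3 y deg 91.7
shift [-0.11  0.11  0.05] turn [-0.05  0.04 -0.15]
```

```bash
python3 -m pendant '[[[0.2,0,0.15,0,0,0,-1],[0.2,0,0.15,0,0,0,-1],[0.2,0,0.15,0,0,0,-1],[0.18,0,0.18,0,0,0,-1],[0.18,0,0.18,0,0,0,-1]]]'
python3 -m pendant '[[[0.18,0,0.18,0,0,0,-1],[0.15,0,0.21,0,0,0,-1],[0.15,0,0.21,0,0,0,-1],[0.15,0,0.21,0,0,0,-1],[0.12,0,0.23,0,0,0,-1]]]'
python3 -m pendant '[[[0.12,0,0.23,0,0,0,-1],[0.12,0,0.23,0,0,0,-1],[0.07,0,0.25,0,0,0,-1],[0.07,0,0.25,0,0,0,-1],[0.07,0,0.25,0,0,0,-1]]]'
python3 - <<'E'
from h import *
togo([491,48,144],ydeg=92.3,reach=173.4)
E
```

```text
time: 12.17
tcp_pos: [543.7, 47.1, 442.0]
tcp_rot: [-0.015, 1.0, -0.002, 0.004]
force: [1.3, 0.5, 1.5]
grip_width: 0.0
grasp_force: 0.7
time: 12.58
tcp_pos: [514.0, 46.1, 400.0]
tcp_rot: [-0.015, 1.0, -0.002, 0.004]
force: [-0.4, -0.2, 0.3]
grip_width: 0.1
grasp_force: 0.5
time: 13.0
tcp_pos: [496.8, 45.4, 351.2]
tcp_rot: [-0.015, 1.0, -0.002, 0.004]
force: [0.4, -0.6, 0.9]
grip_width: -0.0
grasp_force: 0.3
t 13.0 tcp [496.78  45.44 351.24] F [ 0.39 -0.63  0.87] grip -0.0 y deg 91.7
shift [0.15 0.07 0.84] turn [-0.05  0.1  -0.15]
```

Contact is kept with small forces. The fingertips are now at z ≈ 178, so the lid has about 34 mm left to go.

```bash
python3 -m pendant '[[[0.04,0,0.18,0,0,0,-1],[0.03,0,0.17,0,0,0,-1],[0.02,0,0.16,0,0,0,-1],[0.01,0,0.14,0,0,0,-1],[0,0,0.12,0,0,0,-1]]]'
python3 -m pendant '[[[0,0,0.05,0,0,0,-1],[0,0,0.04,0,0,0,-1],[0,0,0,0,0,0,-1],[0,0,0,0,0,0,-1]]]'
```

```text
time: 13.42
tcp_pos: [493.4, 45.2, 321.0]
tcp_rot: [-0.015, 1.0, -0.002, 0.004]
force: [0.2, 0.9, 1.6]
grip_width: -0.0
grasp_force: 0.1
time: 13.75
tcp_pos: [493.5, 45.2, 318.2]
tcp_rot: [-0.015, 1.0, -0.002, 0.004]
force: [-0.4, -0.2, 0.0]
grip_width: -0.0
grasp_force: 0.0
```

```bash
python3 -m pendant '[[[0,0,0.05,0,0,0,-1],[0,0,0.05,0,0,0,-1],[0,0,0,0,0,0,-1]]]'
python3 -m pendant '[[[0,0,0.03,0,0,0,-1],[0,0,0.03,0,0,0,-1],[0,0,0,0,0,0,-1]]]'
```

```text
time: 14.0
tcp_pos: [494.0, 45.2, 317.3]
tcp_rot: [-0.015, 1.0, -0.002, 0.004]
force: [-8.0, -0.1, 13.7]
grip_width: 0.3
grasp_force: 7.2
time: 14.25
tcp_pos: [494.1, 45.2, 317.2]
tcp_rot: [-0.015, 1.0, -0.002, 0.004]
force: [-13.9, 0.3, 26.4]
grip_width: -0.2
grasp_force: 12.8
```

The force rose to 26 N with no further motion at tip height 144 mm, so the lid is on its stop. I'll lift off and check with the side and top cameras.

```bash
python3 -m pendant '[[[0,0,-0.3,0,0,0,-1],[0,0,-0.9,0,0,0,-1],[0,0,-0.95,0,0,0,-1],[0,0,-0.95,0,0,0,-1],[0.5,0,-0.8,0,0,0,-1]]]'
python3 -m pendant '[[[0.95,0,0,0,0,0,-1],[0.95,0,0,0,0,0,-1],[0.95,0,0,0,0,0,-1],[0,0,0,0,0,0,-1],[0,0,0,0,0,0,-1]]]'
python3 - <<'E'
from h import *
import cv2
a=viewer.camera("side")[190:390,230:380]; t=viewer.camera("top")[170:310,185:385]
cv2.imwrite("pics/c5.png",np.hstack([cv2.resize(a,(252,336),interpolation=cv2.INTER_CUBIC),cv2.resize(cv2.convertScaleAbs(t,alpha=1.5),(480,336))]))
E
```

```text
time: 14.67
tcp_pos: [473.3, 45.0, 470.6]
tcp_rot: [-0.015, 1.0, -0.002, 0.005]
force: [-0.4, 0.4, 1.3]
grip_width: 0.3
grasp_force: 0.0
time: 15.08
tcp_pos: [356.6, 41.8, 467.5]
tcp_rot: [-0.015, 1.0, -0.002, 0.006]
force: [1.0, -0.9, 0.2]
grip_width: 0.0
grasp_force: 0.0
```

View pics/c5.png

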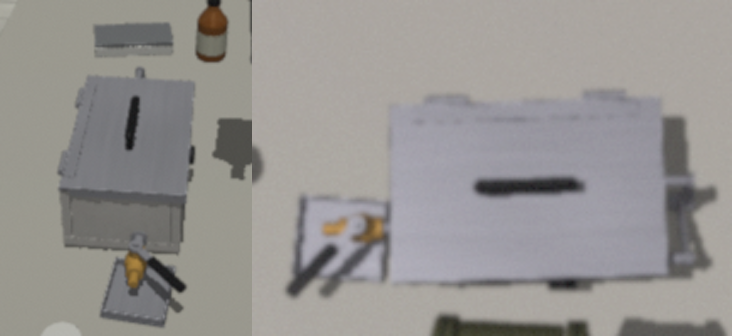

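The lid lies flat and shut. The lever is at about 45° (stem (358,225), tip (290,290)), the tray and bystanders have not moved, and the arm is clear.

```bash
python3 -c "
from cell import sign_off
print(sign_off())"
```

```text
the job is handed in; nothing more can be done
None
```

The job is handed in: the lid is fully shut, the valve lever measures about 46–48° (half open), the tray and the other things on the bench look undisturbed in the pictures, and the arm is clear. `sign_off` returned no verdict.

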